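# Load the tack-welding carriage and index it to the weld station

### The job

Gently lay the square steel tube lengthwise in the two saddles of the blue rail carriage, fully down and centred end to end, and let go while the carriage is still in the middle of its rail. Then push the loaded carriage along the rail to the orange station until it clicks into that detent, without running past it, and leave it there with the tube still in place. Leave the steel collar, the wire brush and the red magnet where they are.

Things in the scene. Friction and masses are not known exactly. Their poses are not given: they have to be found in the camera images.
- rail: Indexing rail fixed to the bench: grey base plate 100 x 410 x 10 mm, two steel rods, dark end blocks 36 mm high. Origin: centre of its underside, on the bench; y along the rail, z up, x to the knob side (away from the robot). A sprung ball under the carriage meets a brass rib from 19 mm before a detent's centre (about 10 N to ride over), drops in and self-centres once within 4 mm of it.
- carriage (a joint): Blue carriage (deck 100 mm across, 104 mm along the rail, top 42 mm above the bench) sliding along the rail's y. Value in m: 0 at mid rail, positive towards the rail's +y, end stops at -0.135 and +0.135. About 1.5 N drag; stays where left. Detents at +0.100 and -0.100, one beside each marker, about 10 N to leave. Past 0.114 either way it has run past the station.
- cradle (a point): On the carriage, 56 mm above the bench: centre of the plane the tube rests on, midway between two aluminium U saddles. Axes as the rail's. Saddles: 16 mm long, centred 36 mm either side along y, 35 mm clear between walls 16 mm high, flared mouths about 44 mm wide at the top, 27 mm above this point. Between the saddles 56 mm are free for fingers, down to the deck 14 mm below this point.
- knob (a point): On the carriage: centre of its red upright cylindrical knob, 24 mm in diameter, 40 mm high (90 to 130 mm above the bench) on a thin post, 77 mm from the rail's centre line on the side away from the robot. Axes as the rail's. Can be gripped from above.
- weld_marker: Orange station marker: fixed grey post 44 x 50 mm with orange head and dome, 89 mm high, on the robot side of the rail, 88 mm from its centre line, beside one of the detents (which end varies). Origin: centre of its underside; axes as the rail's. The carriage is in this station when the cradle point is level with the marker along the rail (same y).
- cool_marker: The same marker in green, beside the other detent: not the one wanted.
- tube: Loose dark steel square tube, 30 x 30 mm and 140 mm long, about 0.25 kg, lying on the bench to the left or right of the rail. Origin: centre of its underside as it starts; x along its length.
- tube_mid (a point): Centre of the square tube (15 mm above its underside); x along its length.
- collar: Bystander: loose steel collar standing upright, 60 mm outside diameter, 55 mm high. Origin: centre of its underside.
- wire_brush: Bystander: loose flat brush with a wooden handle and grey bristles, lying beyond the rail.
- magnet: Bystander: loose red welding magnet, 75 x 60 x 16 mm, lying beyond the rail.
Mind the look-alikes: they are no part of the job. What is meant by the tube is not green or yellow, and is the smaller of those in its own colour.

How it is judged (in metres and radians):
On the way:
1. the tube lies seated and released in both saddles while the carriage is still in the middle part of the rail (within 70 mm of the centre) (x of tube_mid in the frame of cradle between -0.005 and 0.005 m and y of tube_mid in the frame of cradle between -0.015 and 0.015 m and z of tube_mid in the frame of cradle between 0.012 and 0.018 m and angle between the x axis of tube_mid and the y axis of cradle, either way round below 0.06 rad and contact force between tube and the arm below 0.1 N and contact force between tube and the fingers below 0.1 N and linear speed of tube below 0.02 m/s and value of joint carriage between -0.07 and 0.07 m), for 0.3 s.
At the end, for the whole second after the job is handed in: The carriage stands in the orange station's detent (within 4 mm of level with the marker along the rail) at rest, and the tube lies released in both saddles: within 5 mm across, within 15 mm of centred lengthwise, fully down within 3 mm, parallel to the rail within 0.06 rad (x of tube_mid in the frame of cradle between -0.005 and 0.005 m and y of tube_mid in the frame of cradle between -0.015 and 0.015 m and z of tube_mid in the frame of cradle between 0.012 and 0.018 m and angle between the x axis of tube_mid and the y axis of cradle, either way round below 0.06 rad and contact force between tube and the arm below 0.1 N and contact force between tube and the fingers below 0.1 N and linear speed of tube below 0.02 m/s and y of cradle in the frame of weld_marker between -0.004 and 0.004 m and velocity of joint carriage between -0.01 and 0.01 m/s); the robot touches nothing.
It fails at once if the carriage runs past a station (more than 114 mm from the middle of the rail) (value of joint carriage above 0.114 m or value of joint carriage below -0.114 m).
It fails at once if the tube is dropped (falls freely at over 0.45 m/s, about 10 mm of fall) (linear speed of tube above 0.45 m/s and contact force between tube and the fingers below 0.1 N).
It fails at once if the collar, brush or magnet is moved by more than 25 mm (distance of any of collar, wire_brush, magnet from where it was at the start of the episode above 0.025 m).
It also fails if it takes over 54 s, if anything falls off the work surface, if the arm or the gripper's body presses on something with over 40 N, if the wrist force passes 120 N, or if a joint passes its speed limit or range.

### The arm

A 7-joint arm with a two-finger parallel gripper is mounted at the origin on the work surface. World frame = base frame: x ahead of the robot, y to its left, z up, the work surface at z = 0. Lengths are in mm, angles in rad, forces in N, time in s.
With the tool pointing down it reaches from about 350 to 900 mm from the base axis. Payload 8.1 kg.
Tool frame: the origin (TCP) lies on the centre line of the jaws, within the pads' length; the fingertips stand 11 mm ahead of it and the grasp point (between the pads) lies 8 mm behind it (tcp_to_tips is the distance from the TCP to the fingertips, in mm); z points along the fingers, y is the line along which they close (so a half turn about z gives the same grasp; the last joint's range is limited). The gripper opens to 92 mm and grips with 3 to 60 N. Pads are 19 mm wide; open, the fingers measure 130 mm over their backs; the gripper's body (75 mm by 190 mm) begins 47 mm behind the grasp point.
Start: joints at [1.15, 0.434, 0.025, 1.573, -0.012, 1.134, -0.075], TCP at [195.275, -593.724, 237.742] pointing down, gripper open.
Joint ranges: [-2.62, 2.62], [-0.44, 2.09], [-1.27, 1.32], [0.08, 2.57], [-1.32, 4.46], [0.12, 2], [-2.74, 2.74]. Speed limits (rad/s): [2.22, 2.22, 3.01, 3.01, 3.14, 3.14, 3.14].

### API

Orientations are given as a 3x3 rotation matrix whose columns are the frame's x, y, z axes.
In Python, from workcell import * gives the robot as it stands.
- The arm moves only by the tool servo_tool, never from a script. Its arguments are lists of equal length, an entry for each row: "xyz": the shift along the tool's x, y, z in mm, a list of three; "yaw": the turn about the tool's z in degrees. In form: {"xyz": [[tx, ty, tz], ...], "yaw": [yaw, ...]}. A call has 1 to 5 rows; each row is the pose to reach, as a shift and turn from the pose commanded when the call began, along the tool's axes at that moment; what a row does not reach only later rows make up. A row lasts 1/12 s, in which the tool goes at most 41.7 mm and 7.16 degrees, less where a joint would pass 70% of its speed; a pose out of reach is approached as far as the arm can. A call with a gripper value outside its range is refused whole. "hand" is the closure, from -1 (fully open) to 1 (shut), set as the call begins (left out, the last holds). The fingers move at their own pace and stop on an object; "squeeze" is the grip in N (left out, the last holds). Time passes only in rows, so rows that repeat a pose let the fingers close. It gives the time, the measured TCP pose, the force, the opening and the grip force at its end, in the units of the state.
- state(): the state, without advancing time (a new reading comes with each control period).
- read_camera(name): name is "scene" or "top" or "wrist"; returns a dict with "color" (480x640x3 uint8, red, green, blue), "camera_matrix" (3x3 intrinsics, pixels), "dist" ([k1, k2, p1, p2, k3] as OpenCV has them; the pictures are not rectified), "extrinsics" (4x4, takes a point from camera to world coordinates); the wrist camera has in their place "T_tool_cam" (4x4, takes a point from camera to tool coordinates, whose origin is the TCP and whose axes are the flange's). Camera axes: x right, y down, z forward; pixel columns grow to the right and rows downward; lengths in mm; the calibration is good to about 2 mm. A picture is of the moment at which its call begins: read the wrist's pose just before it. There is no depth.
- hand_in(): hands the job in; it is judged then, once.
The state is a dict: "time_s": time; "joints": joint angles; "joint_velocities": joint speeds; "joint_torque": joint torques, N m; "tcp_pos": TCP position; "tcp_rot": TCP orientation; "contact_force": force on the tool from outside, world axes, zero at the start; "moment": the same for the moment, N m; "gripper_width": finger opening in mm; "gripper_force": force on a finger pad.
Only numpy, scipy, OpenCV 4.12 (cv2) and the standard library are available. Lean on these libraries where they do the work, as an engineer would, in place of code of your own. Each camera call takes 0.05 s, during which the arm holds its last target. There are 200 camera calls.

## Working session

There is one attempt and no reset: what is moved stays moved. The work goes in short steps, Python scripts to look and compute and a tool call to move; the robot and the scene stay as the last step left them, time stands still between calls to the robot, and variables do not carry over. Pictures are saved under pics/ and viewed, at most 10 in all, crops included, and the job is handed in when it is done.

Besides the shell and the picture viewer there is one more tool, called after "Emit:" as name([rows], argument=value, ...), one row to a line, values as JSON. servo_tool: Moves the arm, as the interface text tells. Its arguments: {"type":"object","properties":{"xyz":{"type":"array"},"yaw":{"type":"array"},"hand":{"type":"number"},"squeeze":{"type":"number"}},"required":["xyz","yaw"]}

```bash
mkdir -p pics; cat > h.py <<'E'
from workcell import *
import numpy as np, cv2
def snap(n,f):
    s=state(); c=read_camera(n); cv2.imwrite('pics/'+f,cv2.cvtColor(c['color'],cv2.COLOR_RGB2BGR))
    np.savez('pics/'+f+'.npz',K=c['camera_matrix'],d=c['dist'],T=c['extrinsics'] if 'extrinsics' in c else tw(s)@np.array(c['T_tool_cam']))
    return c
def tw(s):
    T=np.eye(4);T[:3,:3]=s['tcp_rot'];T[:3,3]=s['tcp_pos'];return T
def px(f,uv,z):
    a=np.load('pics/'+f+'.npz');T=a['T'];out=[]
    u=cv2.undistortPoints(np.float64(uv).reshape(-1,1,2),a['K'],a['d']).reshape(-1,2)
    for (x,y),zz in zip(u,np.broadcast_to(z,len(u))):
        r=T[:3,:3]@[x,y,1];out.append(T[:3,3]+r*(zz-T[2,3])/r[2])
    return np.round(out,1)
def proj(f,P):
    a=np.load('pics/'+f+'.npz');Ti=np.linalg.inv(a['T'])
    return cv2.projectPoints(np.float64(P).reshape(-1,1,3),cv2.Rodrigues(Ti[:3,:3])[0],Ti[:3,3],a['K'],a['d'])[0].reshape(-1,2).round(1)
E
python3 - <<'E'
from h import *
snap('scene','s0.png');snap('top','t0.png')
s=state();print(s['time_s'],s['tcp_pos'],np.round(s['tcp_rot'],3),s['gripper_width'])
E
```

```text
0.1 [ 195.10795131 -593.31684329  237.04451806] [[ 0.95   0.312 -0.001]
 [ 0.312 -0.95   0.001]
 [-0.    -0.001 -1.   ]] 92.08020490701414
```

View pics/t0.png

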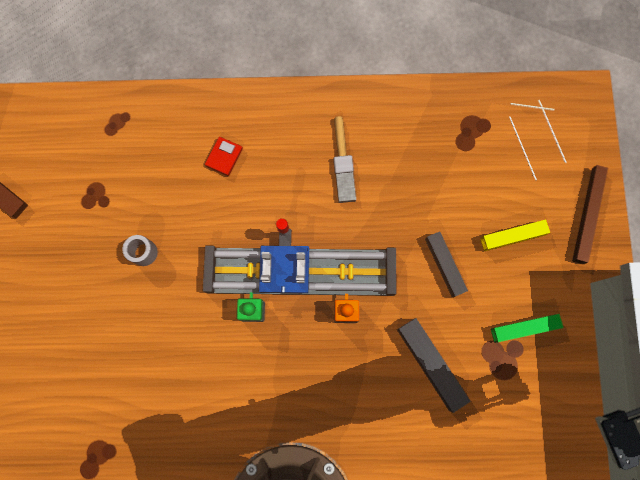

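View pics/s0.png

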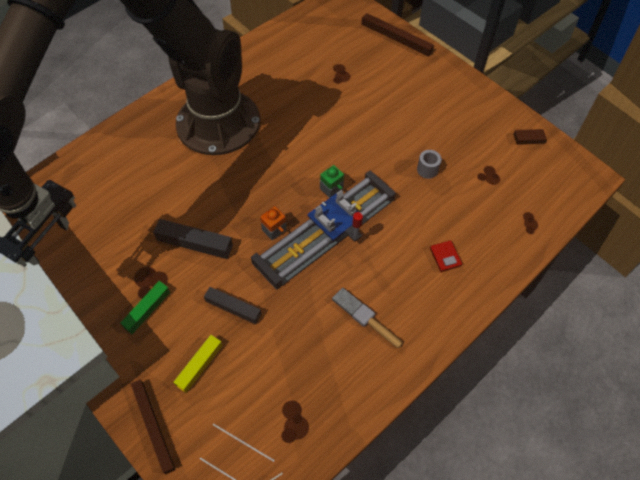

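The top view shows these possible tubes:
- small dark grey at (446,265)
- larger dark grey at (433,365)
- green at (527,327)
- yellow at (515,235)
- brown bars at (590,215) and (10,200)

I choose the small dark one at (446,265). The rail runs from (209,270) to (391,270), the carriage is near (284,270), the knob is at (282,225), the orange marker at (347,310) and the green marker at (250,308). I'll check the choice in a close crop.

```bash
python3 - <<'E'
import cv2
i=cv2.imread('pics/t0.png')
a=cv2.resize(i[215:315,415:480],None,fx=6,fy=6,interpolation=cv2.INTER_CUBIC)[:600,:390]
b=cv2.resize(i[210:330,240:308],None,fx=5,fy=5,interpolation=cv2.INTER_CUBIC)
cv2.imwrite('pics/c0.png',cv2.hconcat([a,b]))
E
```

```text
(no output)
```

View pics/c0.png

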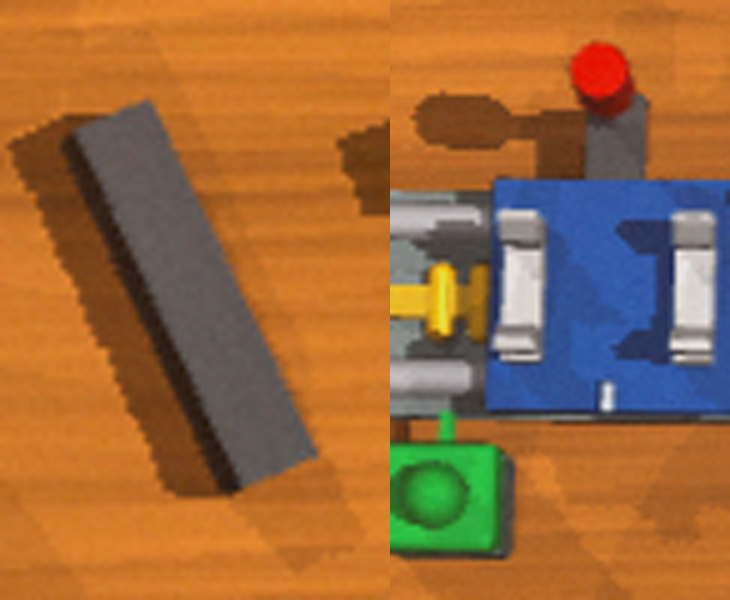

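The crop confirms a plain dark grey square tube, with top corners at about (427.5,237), (440,232), (467.5,290) and (454.5,296.5). The saddles sit at about (266,267) and (300,267), and the knob top is at (282,224).

```bash
python3 - <<'E'
from h import *
f='t0.png'
c=np.array([[75,133],[152,100],[317,453],[238,490]])
c=(c+.5)/6-.5+[415,215]
P=px(f,c,30);print('tube',P,P.mean(0));m=[np.linalg.norm(P[i]-P[(i+1)%4]) for i in range(4)];print(m)
d=(P[2]+P[3]-P[0]-P[1]);print('ang',np.degrees(np.arctan2(d[1],d[0])))
k=(np.array([[599-390,70]])+.5)/5-.5+[240,210];print('knob',px(f,k,130))
s=(np.array([[521,286],[692,286]])-[390,0]+.5)/5-.5+[240,210];print('saddle',px(f,s,[83,83]))
print('deckL',px(f,[[259.6,247],[259.8,292]],42))
print('endblocks',px(f,[[203.5,246.5],[395.5,248],[395.5,295],[204,292]],36))
print('orange,green dome',px(f,[[347,310],[250,308]],89))
E
```

```text
tube [[ 551.7 -297.4   30. ]
 [ 563.3 -325.5   30. ]
 [ 435.3 -376.4   30. ]
 [ 422.7 -347.9   30. ]] [ 493.25 -336.8    30.  ]
[np.float64(30.400164473239272), np.float64(137.74908348152442), np.float64(31.161033358988604), np.float64(138.53248716456372)]
ang -158.46816135462976
knob [[563.    7.7 130. ]]
saddle [[484.   43.8  83. ]
 [482.8 -26.2  83. ]]
deckL [[533.4  61.9  42. ]
 [437.1  60.9  42. ]]
endblocks [[ 537.9  183.5   36. ]
 [ 527.2 -227.9   36. ]
 [ 426.8 -223.9   36. ]
 [ 439.7  180.1   36. ]]
orange,green dome [[ 392.9 -119.8   89. ]
 [ 400.    74.6   89. ]]
```

Emit:
servo_tool([
  [0,0,-20],
  [0,0,-40],
  [0,0,-60],
], yaw=[0,0,0], hand=-1)

```text
time_s: 0.35
tcp_pos: [195.1, -593.2, 297.7]
tcp_rot: [[0.95, 0.312, -0.001], [0.312, -0.95, 0.002], [-0.0, -0.002, -1.0]]
contact_force: [0.4, -0.5, -0.2]
gripper_width: 91.7
gripper_force: 0.0
```

Emit:
servo_tool([
  [40,-16,0],
  [80,-32,0],
  [120,-48,0],
  [158,-65,0],
  [195,-80,0],
], yaw=[0,-1,-2,-3,-3.3])

```text
time_s: 0.77
tcp_pos: [354.6, -456.7, 297.5]
tcp_rot: [[0.93, 0.367, -0.0], [0.367, -0.93, 0.0], [-0.0, -0.0, -1.0]]
contact_force: [0.6, -0.5, 0.4]
gripper_width: 92.0
gripper_force: 0.0
```

Emit:
servo_tool([
  [38,-13,20],
  [75,-27,40],
  [112,-42,60],
  [150,-56,80],
  [173,-60,98],
], yaw=[0,0,0,0,0])

```text
time_s: 1.18
tcp_pos: [494.1, -336.9, 199.6]
tcp_rot: [[0.93, 0.367, 0.001], [0.367, -0.93, -0.0], [0.001, 0.0, -1.0]]
contact_force: [0.9, -1.6, 0.8]
gripper_width: 92.0
gripper_force: 0.0
```

Emit:
servo_tool([
  [0,0,0],
  [0,0,0],
  [0,0,0],
], yaw=[0,0,0])

```text
time_s: 1.43
tcp_pos: [492.1, -339.5, 199.4]
tcp_rot: [[0.93, 0.367, -0.001], [0.367, -0.93, -0.0], [-0.001, -0.0, -1.0]]
contact_force: [-0.3, -1.2, 0.8]
gripper_width: 91.8
gripper_force: 0.0
```

```bash
python3 - <<'E'
from h import *
snap('wrist','w1.png')
s=state();print(s['time_s'],s['tcp_pos'],np.round(s['tcp_rot'],4),np.round(s['joints'],2))
a=np.load('pics/w1.png.npz');print(a['T'].round(2))
print(proj('w1.png',[[551.7,-297.4,30],[563.3,-325.5,30],[435.3,-376.4,30],[422.7,-347.9,30]]))
E
```

```text
1.4833 [ 491.80342442 -340.40935619  199.97910927] [[ 9.310e-01  3.651e-01 -4.000e-04]
 [ 3.651e-01 -9.310e-01 -8.000e-04]
 [-7.000e-04  6.000e-04 -1.000e+00]] [ 0.6   0.43 -0.12  1.68  0.06  1.03 -0.74]
[[ 3.7000e-01 -8.9000e-01 -2.8000e-01  5.6784e+02]
 [-9.3000e-01 -3.5000e-01 -1.1000e-01 -3.1175e+02]
 [-0.0000e+00  3.0000e-01 -9.5000e-01  3.4573e+02]
 [ 0.0000e+00  0.0000e+00  0.0000e+00  1.0000e+00]]
[[300.8 125.1]
 [342.4 124.4]
 [341.  296.9]
 [303.5 298.3]]
```

View pics/w1.png

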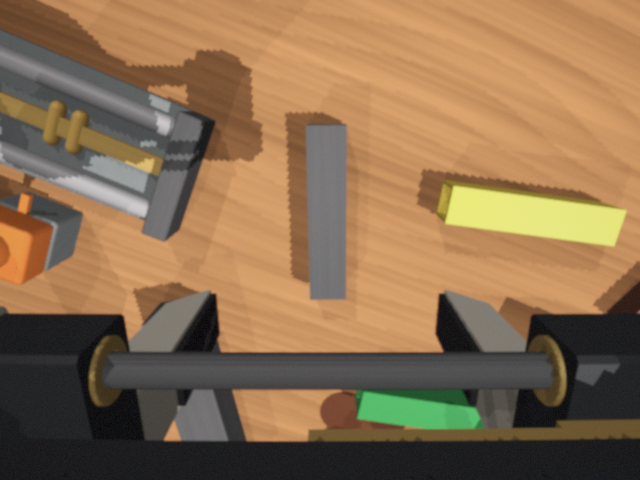

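The tube fills the centre of the wrist view, with top corners at about (306,125), (346,125), (346,298) and (310,298). It is slightly right of where I predicted.

```bash
python3 - <<'E'
from h import *
P=px('w1.png',[[306,125],[346,125],[346,298],[310,298.5]],30);print(P,P.mean(0))
d=P[0]+P[1]-P[2]-P[3];print(np.degrees(np.arctan2(d[1],d[0])))
for i in range(4): print(np.linalg.norm(P[i]-P[(i+1)%4]))
s=state();print(s['tcp_pos'],tw(s)[:3,:3].T@(P.mean(0)-s['tcp_pos']))
E
```

```text
[[ 553.2 -300.9   30. ]
 [ 563.9 -328.1   30. ]
 [ 435.9 -380.6   30. ]
 [ 424.5 -353.    30. ]] [ 494.375 -340.65    30.   ]
22.169890694905583
29.22892403082948
138.34829236387415
29.86168113151034
138.8455976975864
[ 491.80342442 -340.40935619  199.97910927] [  2.42550109   1.05786262 169.97813497]
```

Emit:
servo_tool([
  [2,-1,40],
  [2,-1,80],
  [2,-1,120],
  [2,-1,155],
  [2,-1,170],
], yaw=[-0.5,-0.5,-0.5,-0.5,-0.5])

```text
time_s: 1.9
tcp_pos: [490.8, -338.3, 26.2]
tcp_rot: [[0.928, 0.372, -0.004], [0.372, -0.928, 0.001], [-0.003, -0.003, -1.0]]
contact_force: [-0.2, 0.7, -0.7]
gripper_width: 91.6
gripper_force: 0.0
```

Emit:
servo_tool([
  [0,0,6],
  [0,0,6],
  [0,0,6],
], yaw=[0,0,0])

```text
time_s: 2.15
tcp_pos: [494.4, -338.9, 25.1]
tcp_rot: [[0.928, 0.373, 0.001], [0.373, -0.928, -0.001], [0.001, 0.002, -1.0]]
contact_force: [0.6, -0.1, 0.6]
gripper_width: 91.8
gripper_force: 0.0
```

Emit:
servo_tool([
  [0,0,0],
  [0,0,0],
  [0,0,0],
  [0,0,0],
  [0,0,0],
], yaw=[0,0,0,0,0], hand=1, squeeze=25)

```text
time_s: 2.57
tcp_pos: [494.4, -337.6, 24.3]
tcp_rot: [[0.927, 0.375, 0.001], [0.375, -0.927, -0.001], [0.0, 0.001, -1.0]]
contact_force: [0.0, -0.2, 0.3]
gripper_width: 62.7
gripper_force: 0.0
```

Emit:
servo_tool([
  [0,0,0],
  [0,0,0],
  [0,0,0],
  [0,0,0],
  [0,0,0],
], yaw=[0,0,0,0,0])

```text
time_s: 2.98
tcp_pos: [494.1, -337.6, 23.7]
tcp_rot: [[0.927, 0.375, 0.0], [0.375, -0.927, -0.0], [-0.0, 0.0, -1.0]]
contact_force: [-0.3, 0.7, -1.7]
gripper_width: 29.5
gripper_force: 14.6
```

Emit:
servo_tool([
  [0,0,0],
  [0,0,0],
  [0,0,-4],
  [0,0,-15],
  [0,0,-30],
], yaw=[0,0,0,0,0])

```text
time_s: 3.4
tcp_pos: [493.1, -336.8, 53.4]
tcp_rot: [[0.927, 0.375, -0.003], [0.375, -0.927, 0.002], [-0.002, -0.002, -1.0]]
contact_force: [-0.2, -0.3, -1.9]
gripper_width: 30.1
gripper_force: 25.0
```

Emit:
servo_tool([
  [0,0,-30],
  [0,0,-65],
  [0,0,-105],
  [0,0,-140],
  [0,0,-160],
], yaw=[0,-5,-12,-19,-26])

```text
time_s: 3.82
tcp_pos: [495.1, -337.9, 219.1]
tcp_rot: [[0.665, 0.747, 0.004], [0.747, -0.665, -0.003], [0.001, 0.005, -1.0]]
contact_force: [0.7, -0.7, -3.2]
gripper_width: 30.2
gripper_force: 25.0
```

Emit:
servo_tool([
  [25,-25,0],
  [51,-51,0],
  [77,-77,0],
  [103,-103,0],
  [128,-129,0],
], yaw=[-6.7,-13.4,-20,-26.7,-33.4])

```text
time_s: 4.23
tcp_pos: [483.1, -154.3, 214.6]
tcp_rot: [[0.144, 0.99, 0.0], [0.99, -0.144, -0.001], [-0.001, 0.0, -1.0]]
contact_force: [0.8, 0.8, -3.2]
gripper_width: 29.5
gripper_force: 25.0
```

Emit:
servo_tool([
  [36,-6,0],
  [36,-6,0],
  [36,-6,0],
  [36,-6,0],
], yaw=[-6.6,-6.6,-6.6,-6.6])

```text
time_s: 4.57
tcp_pos: [483.1, -120.0, 214.3]
tcp_rot: [[0.036, 0.999, 0.0], [0.999, -0.036, -0.001], [-0.001, 0.0, -1.0]]
contact_force: [-0.4, -0.4, -3.3]
gripper_width: 29.9
gripper_force: 25.0
```

```bash
python3 - <<'E'
from h import *
snap('wrist','w2.png')
s=state();print(s['time_s'],s['tcp_pos'],np.round(s['tcp_rot'],4))
E
```

```text
4.6167 [ 483.14055151 -120.70667214  214.07358861] [[ 0.037   0.9993  0.    ]
 [ 0.9993 -0.037  -0.001 ]
 [-0.001   0.     -1.    ]]
```

View pics/w2.png

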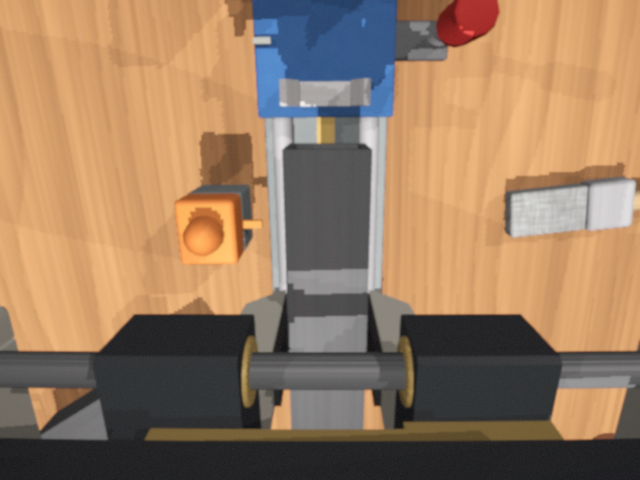

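The held tube's far end is at about (284,150)–(372,149). The near saddle spans (280,93)–(369,93), the deck's near corners are (259,116) and (394,115), and the rail rods' outer edges run (266,118)→(274,290) and (386,118)→(382,290). The orange marker is at (207,235).

```bash
python3 - <<'E'
from h import *
f='w2.png'
D=px(f,[[259,116.5],[394,115]],42);print('deck',D,D.mean(0))
S=px(f,[[280,93],[369,93]],83);print('sad',S,S.mean(0))
T=px(f,[[284,150],[371.5,149]],220.3);print('tubeend',T,T.mean(0))
R=px(f,[[266,118],[274,290],[386,118],[382,290]],28);print('rods',R,(R[0]+R[2])/2,(R[1]+R[3])/2)
print('rail end dir; knob',px(f,[[478,5]],130))
print('dome',px(f,[[204,236]],89))
E
```

```text
deck [[436.2 -42.8  42. ]
 [535.2 -45.2  42. ]] [485.7 -44.   42. ]
sad [[457.  -28.8  83. ]
 [513.  -30.8  83. ]] [485.  -29.8  83. ]
tubeend [[471.5 -52.6 220.3]
 [500.4 -53.3 220.3]] [485.95 -52.95 220.3 ]
rods [[ 439.3  -44.2   28. ]
 [ 435.  -187.4   28. ]
 [ 531.2  -47.4   28. ]
 [ 528.7 -190.7   28. ]] [485.25 -45.8   28.  ] [ 481.85 -189.05   28.  ]
rail end dir; knob [[563.    7.4 130. ]]
dome [[ 399.6 -119.    89. ]]
```

Emit:
servo_tool([
  [33,-1,0],
  [66,-1,0],
  [98,-2,0],
  [121,-2.3,0],
  [130.6,-2.3,0],
], yaw=[-0.6,-0.6,-0.6,-0.6,-0.6])

```text
time_s: 5.03
tcp_pos: [485.7, 13.7, 214.1]
tcp_rot: [[0.023, 1.0, 0.0], [1.0, -0.023, 0.001], [0.001, 0.0, -1.0]]
contact_force: [0.9, -0.4, -3.5]
gripper_width: 29.8
gripper_force: 25.0
```

Emit:
servo_tool([
  [0,0,25],
  [0,0,50],
  [0,0,75],
  [0,0,90],
  [0,0,98],
], yaw=[0,0,0,0,0])

```text
time_s: 5.45
tcp_pos: [484.7, 9.0, 113.6]
tcp_rot: [[0.027, 1.0, -0.003], [1.0, -0.027, -0.001], [-0.001, -0.003, -1.0]]
contact_force: [-0.7, 0.5, -3.1]
gripper_width: 29.6
gripper_force: 25.0
```

Emit:
servo_tool([
  [0,0,0],
  [0,0,0],
  [0,0,0],
], yaw=[0,0,0])

```text
time_s: 5.7
tcp_pos: [486.5, 10.6, 116.7]
tcp_rot: [[0.025, 1.0, 0.002], [1.0, -0.025, -0.0], [-0.0, 0.002, -1.0]]
contact_force: [-0.2, -0.7, -2.8]
gripper_width: 30.2
gripper_force: 25.0
```

```bash
python3 - <<'E'
from h import *
snap('wrist','w3.png');snap('scene','s3.png')
s=state();print(s['time_s'],s['tcp_pos'],np.round(s['tcp_rot'],4))
a=cv2.imread('pics/w3.png')[0:360,130:530]
b=cv2.resize(cv2.imread('pics/s3.png')[150:270,280:410],None,fx=3,fy=3,interpolation=cv2.INTER_CUBIC)
cv2.imwrite('pics/c3.png',cv2.hconcat([a,b]))
E
```

```text
5.8 [486.4527372   10.8753503  116.82352191] [[ 2.490e-02  9.997e-01  2.000e-03]
 [ 9.997e-01 -2.490e-02 -1.000e-04]
 [-1.000e-04  2.000e-03 -1.000e+00]]
```

View pics/c3.png

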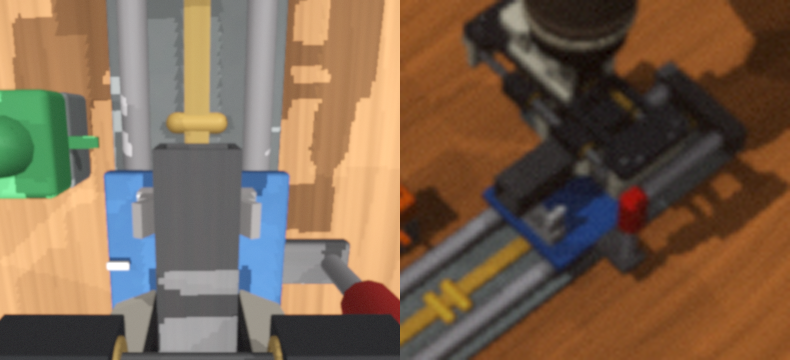

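The tube (155–240 px) sits centred over the far saddle (132–261 px), within about 1 px. The far deck edge is at row 172 and the tube's end at row 150 (crop coordinates, columns +130).

```bash
python3 - <<'E'
from h import *
f='w3.png'
D=px(f,[[237,172],[418,173]],42);print('deck',D,D.mean(0))
T=px(f,[[285,150.5],[371,149]],123);print('tubeend',T,T.mean(0))
S=px(f,[[262,188],[391,189]],83);print('sad',S,S.mean(0))
E
```

```text
deck [[440.5  60.4  42. ]
 [536.2  57.5  42. ]] [488.35  58.95  42.  ]
tubeend [[474.5  77.8 123. ]
 [502.9  77.6 123. ]] [488.7  77.7 123. ]
sad [[459.7  58.6  83. ]
 [515.8  56.8  83. ]] [487.75  57.7   83.  ]
```

Emit:
servo_tool([
  [0,0,8],
  [0,0,16],
  [0,0,22],
  [0,0,28],
  [0,0,32],
], yaw=[0,0,0,0,0])

```text
time_s: 6.22
tcp_pos: [485.1, 11.0, 82.6]
tcp_rot: [[0.024, 1.0, -0.001], [1.0, -0.024, -0.0], [-0.0, -0.001, -1.0]]
contact_force: [0.0, -0.5, -2.5]
gripper_width: 29.9
gripper_force: 25.0
```

Emit:
servo_tool([
  [0,0,1],
  [0,0,2],
  [0,0,3],
  [0,0,3],
], yaw=[0,0,0,0])

```text
time_s: 6.55
tcp_pos: [485.7, 11.1, 80.7]
tcp_rot: [[0.024, 1.0, 0.0], [1.0, -0.024, -0.0], [-0.0, 0.0, -1.0]]
contact_force: [-0.7, -0.4, -3.8]
gripper_width: 30.0
gripper_force: 25.0
```

Emit:
servo_tool([
  [0,0,0.5],
  [0,0,1],
  [0,0,1],
  [0,0,1],
], yaw=[0,0,0,0])

```text
time_s: 6.88
tcp_pos: [485.6, 11.0, 79.8]
tcp_rot: [[0.024, 1.0, 0.0], [1.0, -0.024, -0.0], [-0.0, 0.0, -1.0]]
contact_force: [0.6, -0.2, -2.3]
gripper_width: 29.6
gripper_force: 25.0
```

Emit:
servo_tool([
  [0,0,0.5],
  [0,0,1],
  [0,0,1],
  [0,0,1],
], yaw=[0,0,0,0])

```text
time_s: 7.22
tcp_pos: [485.7, 11.0, 79.6]
tcp_rot: [[0.024, 1.0, 0.001], [1.0, -0.024, -0.001], [-0.001, 0.001, -1.0]]
contact_force: [-3.6, -1.0, 10.8]
gripper_width: 29.8
gripper_force: 25.0
```

Emit:
servo_tool([
  [0,0,-0.7],
  [0,0,-0.7],
  [0,0,-0.7],
  [0,0,-0.7],
  [0,0,-0.7],
], yaw=[0,0,0,0,0], hand=-0.1)

```text
time_s: 7.63
tcp_pos: [485.6, 11.0, 79.4]
tcp_rot: [[0.024, 1.0, 0.0], [1.0, -0.024, 0.0], [0.0, 0.0, -1.0]]
contact_force: [0.8, 0.7, 0.6]
gripper_width: 50.3
gripper_force: 0.0
```

Emit:
servo_tool([
  [0,0,0],
  [0,0,0],
  [0,0,0],
  [0,0,0],
], yaw=[0,0,0,0])

```text
time_s: 7.97
tcp_pos: [485.6, 11.0, 79.4]
tcp_rot: [[0.024, 1.0, -0.0], [1.0, -0.024, -0.0], [-0.0, -0.0, -1.0]]
contact_force: [-0.4, 0.2, -0.2]
gripper_width: 50.3
gripper_force: 0.0
```

Emit:
servo_tool([
  [0,0,-10],
  [0,0,-30],
  [0,0,-60],
  [0,0,-95],
  [0,0,-130],
], yaw=[0,0,0,0,0])

```text
time_s: 8.38
tcp_pos: [484.9, 11.3, 211.3]
tcp_rot: [[0.024, 1.0, -0.001], [1.0, -0.024, 0.0], [0.0, -0.001, -1.0]]
contact_force: [0.5, -0.2, 0.6]
gripper_width: 50.3
gripper_force: 0.0
```

Emit:
servo_tool([
  [-40,0,0],
  [-80,0,0],
  [-110,0,0],
  [-110,0,0],
  [-110,0,0],
], yaw=[0,0,0,0,0])

```text
time_s: 8.8
tcp_pos: [482.6, -100.8, 210.0]
tcp_rot: [[0.028, 1.0, 0.0], [1.0, -0.028, -0.0], [-0.0, 0.0, -1.0]]
contact_force: [-0.1, 0.5, -0.3]
gripper_width: 50.3
gripper_force: 0.0
```

```bash
python3 - <<'E'
from h import *
snap('wrist','w4.png')
s=state();print(s['time_s'],s['tcp_pos'],np.round(s['tcp_rot'],4))
E
```

```text
8.85 [482.80710316 -98.93768647 209.94800016] [[ 2.560e-02  9.997e-01  4.000e-04]
 [ 9.997e-01 -2.560e-02  4.000e-04]
 [ 4.000e-04  4.000e-04 -1.000e+00]]
```

View pics/w4.png

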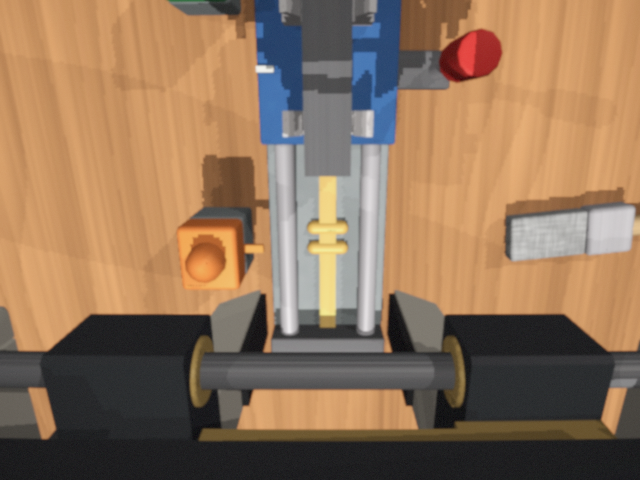

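The tube rests in both saddles, near end at (304–351,175). The deck's near edge is at row 143 and its white index at (264,69). The brass ribs are at rows 228 and 247, the orange pointer at (255,249), and the knob top near (480,52).

```bash
python3 - <<'E'
from h import *
f='w4.png'
print('deck',px(f,[[261,143],[396,142]],42))
print('tube near end',px(f,[[304.5,175],[350.5,175]],86),'bottom z test',proj(f,[[485,-62.5,86],[485,-62.5,95]]))
print('ribs',px(f,[[327,228],[327,247]],20))
print('pointer z42/60',px(f,[[255,249],[255,249]],[42,60]),'dome',px(f,[[206,260]],89))
print('white',px(f,[[264,69]],42))
print('knob',px(f,[[482,52]],130))
E
```

```text
deck [[435.8 -42.5  42. ]
 [535.2 -44.5  42. ]]
tube near end [[469.4 -60.6  86. ]
 [499.2 -61.4  86. ]] bottom z test [[328.7 177.3]
 [328.8 179.4]]
ribs [[ 482.4 -114.9   20. ]
 [ 482.  -131.6   20. ]]
pointer z42/60 [[ 424.9 -124.5   42. ]
 [ 428.4 -118.6   60. ]] dome [[ 399.8 -116.1   89. ]]
white [[441.6   8.3  42. ]]
knob [[563.6   5.1 130. ]]
```

Emit:
servo_tool([
  [10,8,-5],
  [30,20,-10],
  [50,35,-10],
  [70,50,-10],
  [90,65,-10],
], yaw=[7,14,21,28,35], hand=-0.5)

```text
time_s: 9.27
tcp_pos: [550.5, -7.4, 220.0]
tcp_rot: [[0.596, 0.803, 0.0], [0.803, -0.596, 0.001], [0.001, -0.0, -1.0]]
contact_force: [0.1, 0.7, -0.1]
gripper_width: 68.6
gripper_force: 0.0
```

Emit:
servo_tool([
  [0,0,0],
  [0,0,0],
  [0,0,0],
  [0,0,0],
  [0,0,0],
], yaw=[7,14,21,28,35])

```text
time_s: 9.68
tcp_pos: [549.8, -8.1, 219.7]
tcp_rot: [[0.949, 0.316, -0.0], [0.316, -0.949, 0.001], [0.0, -0.001, -1.0]]
contact_force: [0.5, 1.5, -0.2]
gripper_width: 68.7
gripper_force: 0.0
```

Emit:
servo_tool([
  [0,0,0],
  [0,0,0],
  [0,0,0],
  [0,0,0],
  [0,0,0],
], yaw=[7,14,20,20,20])

```text
time_s: 10.1
tcp_pos: [549.9, -8.7, 219.7]
tcp_rot: [[1.0, -0.018, 0.0], [-0.018, -1.0, 0.001], [0.0, -0.001, -1.0]]
contact_force: [-0.3, 0.2, -0.6]
gripper_width: 68.9
gripper_force: 0.0
```

Emit:
servo_tool([
  [13.2,-15.7,10],
  [13.2,-15.7,40],
  [13.2,-15.7,70],
  [13.2,-15.7,95],
  [13.2,-15.7,108],
], yaw=[0,0,0,0,0])

```text
time_s: 10.52
tcp_pos: [561.9, 5.7, 108.5]
tcp_rot: [[1.0, -0.019, -0.004], [-0.019, -1.0, 0.0], [-0.004, -0.0, -1.0]]
contact_force: [-0.4, -0.5, -0.2]
gripper_width: 69.1
gripper_force: 0.0
```

Emit:
servo_tool([
  [0,0,0],
  [0,0,0],
  [0,0,0],
  [0,0,0],
  [0,0,0],
], yaw=[0,0,0,0,0], hand=1, squeeze=30)

```text
time_s: 10.93
tcp_pos: [564.5, 5.0, 112.7]
tcp_rot: [[1.0, -0.024, 0.002], [-0.024, -1.0, 0.0], [0.002, -0.0, -1.0]]
contact_force: [-0.3, -0.1, 0.3]
gripper_width: 40.2
gripper_force: 0.0
```

Emit:
servo_tool([
  [0,0,0],
  [0,0,0],
  [0,0,0],
  [0,0,0],
  [0,0,0],
], yaw=[0,0,0,0,0])

```text
time_s: 11.35
tcp_pos: [564.0, 5.1, 112.0]
tcp_rot: [[1.0, -0.024, 0.001], [-0.024, -1.0, 0.0], [0.001, -0.0, -1.0]]
contact_force: [-1.3, 0.1, 6.7]
gripper_width: 23.2
gripper_force: 30.0
```

Emit:
servo_tool([
  [0,1,0],
  [0,4,0],
  [0,8,0],
  [0,13,0],
  [0,18,0],
], yaw=[0,0,0,0,0])

```text
time_s: 11.77
tcp_pos: [563.5, -12.6, 112.0]
tcp_rot: [[1.0, -0.024, 0.001], [-0.024, -1.0, 0.001], [0.001, -0.001, -1.0]]
contact_force: [-1.1, 2.1, 6.5]
gripper_width: 23.4
gripper_force: 30.0
```

Emit:
servo_tool([
  [0,5,0],
  [0,11,0],
  [0,17,0],
  [0,23,0],
  [0,29,0],
], yaw=[0,0,0,0,0])

```text
time_s: 12.18
tcp_pos: [562.7, -41.9, 112.0]
tcp_rot: [[1.0, -0.024, 0.001], [-0.024, -1.0, 0.0], [0.001, -0.0, -1.0]]
contact_force: [-2.4, 3.1, 6.1]
gripper_width: 22.8
gripper_force: 30.0
```

Emit:
servo_tool([
  [0,6,0],
  [0,12,0],
  [0,18,0],
  [0,24,0],
  [0,30,0],
], yaw=[0,0,0,0,0])

```text
time_s: 12.6
tcp_pos: [561.8, -71.9, 112.0]
tcp_rot: [[1.0, -0.024, 0.0], [-0.024, -1.0, 0.0], [0.0, -0.0, -1.0]]
contact_force: [-2.6, 0.8, 7.2]
gripper_width: 23.5
gripper_force: 30.0
```

Emit:
servo_tool([
  [0,6,0],
  [0,12,0],
  [0,17,0],
  [0,21,0],
  [0,23,0],
], yaw=[0,0,0,0,0])

```text
time_s: 13.02
tcp_pos: [561.1, -95.6, 112.0]
tcp_rot: [[1.0, -0.025, 0.0], [-0.025, -1.0, -0.0], [0.0, 0.0, -1.0]]
contact_force: [-2.7, 2.1, 7.3]
gripper_width: 23.4
gripper_force: 30.0
```

Emit:
servo_tool([
  [0,2,0],
  [0,4,0],
  [0,6,0],
  [0,8,0],
], yaw=[0,0,0,0])

```text
time_s: 13.35
tcp_pos: [560.9, -102.9, 111.9]
tcp_rot: [[1.0, -0.024, -0.0], [-0.024, -1.0, 0.0], [-0.0, -0.0, -1.0]]
contact_force: [-3.2, 1.6, 7.5]
gripper_width: 23.7
gripper_force: 30.0
```

Emit:
servo_tool([
  [0,1.5,0],
  [0,3,0],
  [0,3,0],
], yaw=[0,0,0])

```text
time_s: 13.6
tcp_pos: [560.8, -106.4, 111.9]
tcp_rot: [[1.0, -0.025, -0.0], [-0.025, -1.0, -0.0], [-0.0, 0.0, -1.0]]
contact_force: [-2.8, -0.5, 8.2]
gripper_width: 23.5
gripper_force: 30.0
```

Emit:
servo_tool([
  [0,1.5,0],
  [0,3,0],
  [0,3,0],
], yaw=[0,0,0])

```text
time_s: 13.85
tcp_pos: [560.8, -107.8, 111.9]
tcp_rot: [[1.0, -0.023, -0.0], [-0.023, -1.0, 0.001], [-0.0, -0.001, -1.0]]
contact_force: [-3.3, 4.9, 8.2]
gripper_width: 23.1
gripper_force: 30.0
```

Emit:
servo_tool([
  [0,1.5,0],
  [0,3,0],
  [0,3,0],
], yaw=[0,0,0])

```text
time_s: 14.1
tcp_pos: [560.7, -108.7, 111.9]
tcp_rot: [[1.0, -0.022, -0.0], [-0.022, -1.0, 0.004], [-0.0, -0.004, -1.0]]
contact_force: [-3.3, 10.3, 9.1]
gripper_width: 23.2
gripper_force: 30.0
```

Emit:
servo_tool([
  [0,1.5,0],
  [0,3,0],
  [0,3,0],
], yaw=[0,0,0])

```text
time_s: 14.35
tcp_pos: [560.7, -109.1, 111.9]
tcp_rot: [[1.0, -0.02, -0.0], [-0.02, -1.0, 0.006], [-0.001, -0.006, -1.0]]
contact_force: [-2.9, 17.3, 9.8]
gripper_width: 23.5
gripper_force: 30.0
```

Emit:
servo_tool([
  [0,1,0],
  [0,1.5,0],
  [0,1.5,0],
], yaw=[0,0,0])

```text
time_s: 14.6
tcp_pos: [560.7, -109.2, 111.9]
tcp_rot: [[1.0, -0.019, -0.001], [-0.019, -1.0, 0.007], [-0.001, -0.007, -1.0]]
contact_force: [-3.7, 21.1, 9.4]
gripper_width: 23.5
gripper_force: 30.0
```

Emit:
servo_tool([
  [0,1,0],
  [0,1.5,0],
  [0,1.5,0],
], yaw=[0,0,0])

```text
time_s: 14.85
tcp_pos: [560.6, -115.7, 111.9]
tcp_rot: [[1.0, -0.022, -0.0], [-0.022, -1.0, 0.002], [-0.0, -0.002, -1.0]]
contact_force: [-3.3, 5.9, 8.3]
gripper_width: 23.5
gripper_force: 30.0
```

Emit:
servo_tool([
  [0,1,0],
  [0,2,0],
  [0,2,0],
], yaw=[0,0,0])

```text
time_s: 15.1
tcp_pos: [560.4, -120.6, 111.9]
tcp_rot: [[1.0, -0.025, -0.0], [-0.025, -1.0, -0.001], [-0.0, 0.001, -1.0]]
contact_force: [-3.0, -1.7, 7.4]
gripper_width: 23.4
gripper_force: 30.0
```

Emit:
servo_tool([
  [0,1,0],
  [0,2,0],
  [0,2,0],
], yaw=[0,0,0])

```text
time_s: 15.35
tcp_pos: [560.3, -123.7, 112.0]
tcp_rot: [[1.0, -0.025, -0.0], [-0.025, -1.0, -0.002], [-0.0, 0.002, -1.0]]
contact_force: [-3.3, -3.8, 7.4]
gripper_width: 23.7
gripper_force: 30.0
```

Emit:
servo_tool([
  [0,0.7,0],
  [0,1.3,0],
  [0,1.3,0],
], yaw=[0,0,0])

```text
time_s: 15.6
tcp_pos: [560.3, -125.3, 112.0]
tcp_rot: [[1.0, -0.026, -0.0], [-0.026, -1.0, -0.002], [-0.0, 0.002, -1.0]]
contact_force: [-3.6, -3.7, 7.3]
gripper_width: 23.2
gripper_force: 30.0
```

Emit:
servo_tool([
  [0,0,0],
  [0,0,0],
  [0,0,0],
  [0,0,0],
  [0,0,0],
], yaw=[0,0,0,0,0], hand=-0.4)

```text
time_s: 16.02
tcp_pos: [560.5, -123.2, 111.2]
tcp_rot: [[1.0, -0.024, -0.0], [-0.024, -1.0, 0.0], [-0.0, -0.0, -1.0]]
contact_force: [-0.0, -0.7, -0.8]
gripper_width: 52.2
gripper_force: 0.0
```

Emit:
servo_tool([
  [0,0,0],
  [0,0,0],
  [0,0,0],
  [0,0,0],
  [0,0,0],
], yaw=[0,0,0,0,0])

```text
time_s: 16.43
tcp_pos: [560.5, -123.4, 111.4]
tcp_rot: [[1.0, -0.024, 0.0], [-0.024, -1.0, -0.0], [0.0, 0.0, -1.0]]
contact_force: [-0.2, 1.2, -0.3]
gripper_width: 64.2
gripper_force: 0.0
```

Emit:
servo_tool([
  [0,0,-10],
  [0,0,-30],
  [0,0,-60],
  [0,0,-90],
  [0,0,-120],
], yaw=[0,0,0,0,0])

```text
time_s: 16.85
tcp_pos: [560.2, -123.3, 233.5]
tcp_rot: [[1.0, -0.024, 0.0], [-0.024, -1.0, 0.0], [0.0, -0.0, -1.0]]
contact_force: [0.3, -0.2, 0.4]
gripper_width: 64.5
gripper_force: 0.0
```

Emit:
servo_tool([
  [-30,0,-20],
  [-60,0,-40],
  [-90,0,-60],
  [-120,0,-60],
  [-120,0,-60],
], yaw=[0,0,0,0,0])

```text
time_s: 17.27
tcp_pos: [436.3, -120.7, 293.4]
tcp_rot: [[1.0, -0.026, 0.001], [-0.026, -1.0, -0.001], [0.001, 0.001, -1.0]]
contact_force: [0.0, -0.3, -0.8]
gripper_width: 64.6
gripper_force: 0.0
```

```bash
python3 - <<'E'
from h import *
snap('wrist','w5.png');snap('top','t5.png')
s=state();print(s['time_s'],s['tcp_pos'],np.round(s['tcp_rot'],4))
b=cv2.resize(cv2.imread('pics/t5.png')[210:330,200:400],None,fx=4,fy=4,interpolation=cv2.INTER_CUBIC)
a=cv2.resize(cv2.imread('pics/w5.png'),None,fx=.78,fy=.78)[:,:800]
cv2.imwrite('pics/c5.png',b)
E
```

```text
17.3667 [ 440.04367565 -120.66249246  292.62863109] [[ 9.997e-01 -2.500e-02  1.900e-03]
 [-2.500e-02 -9.997e-01 -8.000e-04]
 [ 1.900e-03  8.000e-04 -1.000e+00]]
```

View pics/w5.png

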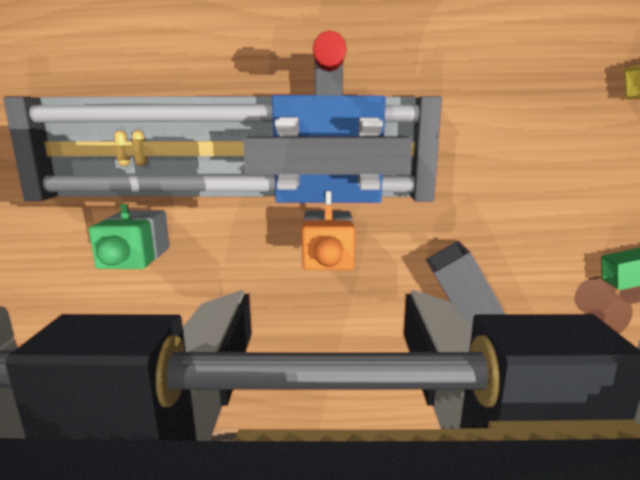

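View pics/c5.png

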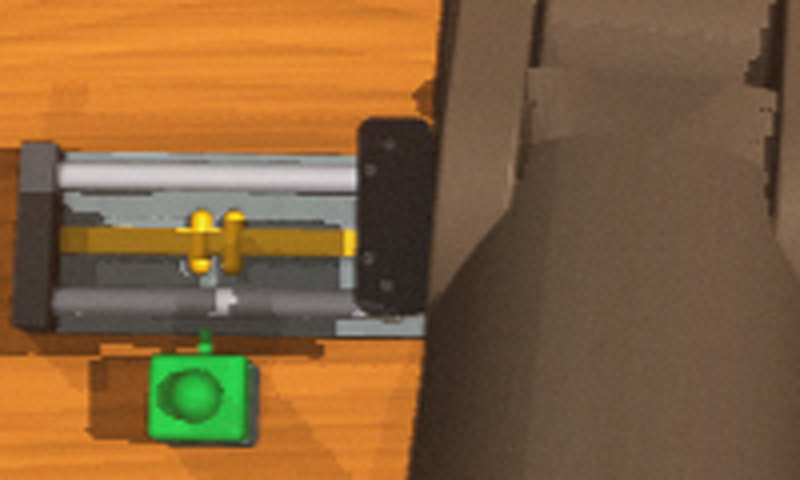

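In the wrist view the deck's white index (328,198) lines up with the orange pointer (329,212). The tube spans 244–412 px, centred at 328 and parallel in both saddles. The arm hides the carriage in the top crop.

```bash
python3 -c "
from workcell import *
print(hand_in())"
```

```text
the job is handed in; nothing more can be done
None
```

I laid the tube in both saddles at mid rail and released it, then moved the carriage into the orange detent; the last wrist picture shows it level with the marker and the tube still in place. The job is handed in, with no verdict returned.

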